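# Set the stabiliser leg of a bench creasing machine

### The job

Wind the red-handled crank clockwise (seen from above) to lower the creasing machine's stabiliser leg until its foot presses firmly on the packing under it: you feel the crank, which runs evenly stiff at first, grow clearly heavier, by about three quarters, and stop there without forcing it to more than double. Then throw the yellow-tipped lock lever all the way over, away from its starting side, and leave the crank as it stands. Do not shift the things standing around.

Things in the scene. Friction and masses are not known exactly. Their poses are not given: they have to be found in the camera images.
- crank_handle (a point): Centre of the crank's red upright grip: a vertical round sleeve, 25 mm in diameter and 55 mm tall, that spins freely on its pin, so a hand of fixed orientation can carry it round. It circles the jack axis at a radius of 60 mm and at constant height (centre 228 mm above the bench); the flat crank arm lies right below it. A hand that stops feels only part of the running load.
- jack_axis (a point): Point on the crank's vertical axis, on the top face of the dark gearbox (78 mm square, top 181 mm above the bench), below the crank arm. Its x axis points from the jack towards the feed table, y to the side where the lock lever stands, z up. The machine stands turned by some yaw.
- crank (a joint): Crank angle (rad), growing clockwise from above, which lowers the leg 4.77 mm per rad; starts at 0 to 1.2. Running free it needs about 8 N along the path at the handle (more when turned fast); once the foot bears, about 7.5 N more for each further rad. Best stop: 6 N above the free-running load (good: 4 to 9); 10 N above is overload. It stays where it is let go.
- leg: Steel leg 36 mm square with a round foot 72 mm across; origin at the middle of the foot's underside, 75 mm above the bench at crank angle 0. Under it stands a packing: boards, a springy rubber block (20 N per mm), on top a steel plate 100 mm square. The packing's height differs and is not measured: its top is 21 to 39 mm above the bench. The foot must bear with 45 to 125 N.
- lock (a joint): Angle of the lock lever (rad): 0 at the start, leaning 0.5 rad towards the -x side of the jack_axis frame (unlocked), 1.0 fully thrown, leaning 0.5 rad to its +x side (locked). It needs about 1 N at the tip and stays where it is left.
- lock_tip (a point): Centre of the yellow ball, 26 mm in diameter, at the tip of the lock lever; the lever is a 10 mm rod, its pivot 85 mm from the ball's centre, the pivot axis along y of the jack_axis frame and 122 mm above the bench.
- glue_mid (a point): Bystander: centre of a white glue bottle 48 mm across and 120 mm tall on the feed table (feed table top 103 mm above the bench).
- tape_mid (a point): Bystander: centre of a cream tape roll 100 mm across and 48 mm tall lying on the feed table.
- notepad_mid (a point): Bystander: centre of an orange notepad 150 x 210 x 28 mm on the bench.
- mug_mid (a point): Bystander: centre of a blue mug 80 mm across and 95 mm tall on the bench.
- jar_mid (a point): Bystander: centre of an amber jar 60 mm across and 70 mm tall on the bench near the jack.
- carton_mid (a point): Bystander: centre of a purple carton 120 x 220 x 110 mm on the bench.

How it is judged:
By the outcome, as a careful person would: the job done as asked, in the order asked, and still so for the second after the job is handed in, with the robot touching nothing.
It also fails if it takes over 72 s, if anything falls off the work surface, if the arm or the gripper's body presses on something with over 40 N, if the wrist force passes 120 N, or if a joint passes its speed limit or range.

### The arm

A 7-joint arm with a two-finger parallel gripper is mounted at the origin on the work surface. World frame = base frame: x ahead of the robot, y to its left, z up, the work surface at z = 0. Lengths are in m, angles in rad, forces in N, time in s.
With the tool pointing down it reaches from about 0.4 to 0.85 m from the base axis. Payload 10.4 kg.
Tool frame: the origin (TCP) lies between the finger pads; the fingertips stand 19 mm ahead of it and the grasp point (between the pads) is the TCP; x points along the fingers, y is the direction in which the jaws open and shut, and the axes are right-handed (so a half turn about x gives the same grasp; the last joint's range is limited). The gripper opens to 87 mm and grips with 3 to 60 N. Pads are 19 mm wide; open, the fingers measure 117 mm over their backs; the gripper's body (75 mm by 190 mm) begins 51 mm behind the grasp point.
Start: joints at [-1.221, 0.332, -0.065, 1.46, 0.022, 1.35, -0.088], TCP at [0.228, 0.582, 0.242] pointing down, gripper open.
Joint ranges: [-2.6, 2.6], [-0.5, 2.12], [-1.47, 1.34], [0.16, 2.42], [-1.27, 4.41], [0.06, 2.06], [-2.6, 2.6]. Speed limits (rad/s): [2.22, 2.22, 2.79, 2.79, 3.14, 3.14, 3.14].

### API

Orientations are given as a unit quaternion [x, y, z, w].
In Python, from bench import r gives the robot as it stands.
- The arm moves only by the tool drive_tool, never from a script. Its argument "motion" is a list of rows, each a list of 4 numbers: the shift along the tool's x, y, z in cm, then the turn about the tool's x in units of 5 degrees (1.0 is 5 degrees). In form: [[tx, ty, tz, twist], ...]. A call has 1 to 20 rows; each row is the pose to reach, as a shift and turn from the pose commanded when the call began, along the tool's axes at that moment; what a row does not reach only later rows make up. A row lasts 1/12 s, in which the tool goes at most 41.7 mm and 7.16 degrees, less where a joint would pass 70% of its speed; a pose out of reach is approached as far as the arm can. A call with a gripper value outside its range is refused whole. "grip" is the closure in counts, from 0 (fully open) to 255 (shut), set as the call begins (left out, the last holds). The fingers move at their own pace and stop on an object; "force" is the grip in N (left out, the last holds). Time passes only in rows, so rows that repeat a pose let the fingers close. It gives the time, the measured TCP pose, the force and the opening at its end, in the units of the state.
- r.read_state(): the state, without advancing time (a new reading comes with each control period).
- r.camera(name): name is "scene" or "top"; returns the picture (400x640x3 uint8, red, green, blue); there is no depth.
- r.calibration(name): a dict with "fx", "fy", "cx", "cy" (pixels), "dist" ([k1, k2, p1, p2, k3] as OpenCV has them; the pictures are not rectified), "xyz" and "orientation" of the camera in the world. Camera axes: x right, y up, looking along -z (the intrinsics and any distortion apply to the point x, -y, -z); pixel columns grow to the right and rows downward; lengths in m; the calibration is good to about 2 mm. A picture is of the moment at which its call begins. calibration takes no time and is no camera call.
- r.close_job(): hands the job in, once; it reports no verdict.
The state is a dict: "time": time; "joint_positions": joint angles; "joint_vel": joint speeds; "joint_torque": joint torques, N m; "ee_pos": TCP position; "eef_rot": TCP orientation; "ft_force": force on the tool from outside, world axes, zero at the start; "torque": the same for the moment, N m; "width": finger opening in m.
Only numpy, scipy, OpenCV 4.12 (cv2) and the standard library are available. Lean on these libraries where they do the work, as an engineer would, in place of code of your own. Each camera call takes 0.05 s, during which the arm holds its last target.

## Working session

There is one attempt and no reset: what is moved stays moved. The work goes in short steps, Python scripts to look and compute and a tool call to move; the robot and the scene stay as the last step left them, time stands still between calls to the robot, and variables do not carry over. Pictures are saved under pics/ and viewed, and the job is handed in when it is done.

Besides the shell and the picture viewer there is one more tool, called after ">>>" in YAML: its name, and indented under it one key for each argument. drive_tool: Moves the arm, as the interface text tells. Its arguments: {"type":"object","properties":{"motion":{"type":"array","items":{"type":"array","items":{"type":"number"}}},"grip":{"type":"number"},"force":{"type":"number"}},"required":["motion"]}

```bash
mkdir -p pics; ls; python3 - <<'E'
from bench import r
import cv2
for n in("scene","top"):
    im=r.camera(n); cv2.imwrite(f"pics/{n}0.png",im[:,:,::-1]); print(r.calibration(n))
print(r.read_state())
E
```

```text
pics
{'fx': 477.14545728720327, 'fy': 477.14545728720327, 'cx': 316.5209366967012, 'cy': 196.47545357340596, 'dist': array([-0.09671865,  0.        ,  0.        ,  0.        ,  0.        ]), 'xyz': array([ 1.82073451, -0.54636465,  1.23446928]), 'orientation': array([0.36945111, 0.2283964 , 0.49468233, 0.75274853])}
{'fx': 386.7746877770186, 'fy': 386.7746877770186, 'cx': 324.14144168990146, 'cy': 190.85182969342668, 'dist': array([0.02957784, 0.        , 0.        , 0.        , 0.        ]), 'xyz': array([0.35640381, 0.03266699, 1.55788057]), 'orientation': array([-0.05803475,  0.05874583,  0.7056211 , -0.70376115])}
{'time': 0.1, 'joint_positions': array([-1.22058585,  0.33280907, -0.0647077 ,  1.46084053,  0.02160264,
        1.34991457, -0.08848296]), 'joint_vel': array([-4.16123638e-05,  4.89236809e-04,  9.72979833e-05, -1.27574940e-03,
        2.31556262e-04,  9.57686413e-04,  6.44169687e-04]), 'joint_torque': array([ 1.54484958e-03, -6.24548364e+01,  2.50002835e-02, -3.90719926e+01,
       -6.11707382e-02,  3.67435778e-02,  8.69822725e-05]), 'ee_pos': array([0.22752842, 0.58176871, 0.24084129]), 'eef_rot': array([ 0.13058455,  0.69492359, -0.1314778 ,  0.6947967 ]), 'ft_force': array([ 0.02083477, -0.46523944,  1.06172191]), 'torque': array([-0.00456874, -0.01061878, -0.00264714]), 'width': 0.0872713597267143}
```

View pics/scene0.png

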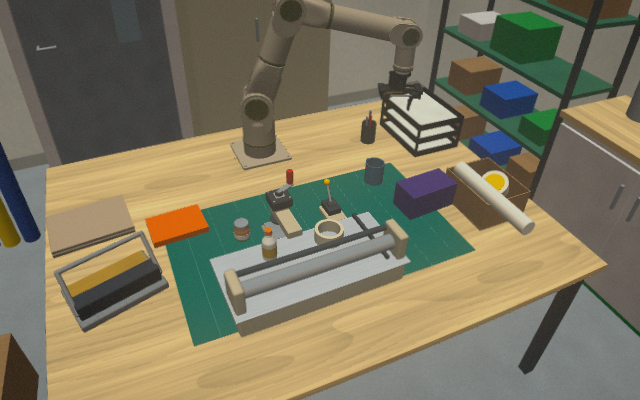

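View pics/top0.png

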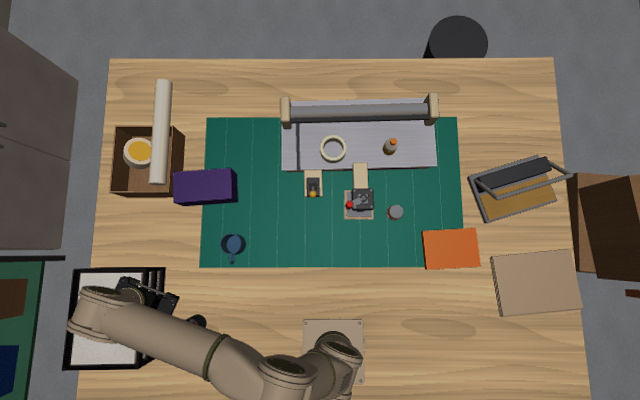

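The scene view shows the red grip at (290,177), the yellow tip at (327,182) and the gearbox at (280,198). In the top view the grip is at (349,205), the lever tip at (313,194) and the jar at (396,212). Next I'll measure these.

```bash
cat > h.py <<'E'
import numpy as np, cv2
from scipy.spatial.transform import Rotation as R
from bench import r
def ray(n,uv):
    c=r.calibration(n);K=np.array([[c['fx'],0,c['cx']],[0,c['fy'],c['cy']],[0,0,1]])
    p=cv2.undistortPoints(np.array([[uv]],float),K,c['dist'])[0,0]
    d=R.from_quat(c['orientation']).apply([p[0],-p[1],-1]);return np.array(c['xyz']),d/np.linalg.norm(d)
def onz(n,uv,z):
    o,d=ray(n,uv);return o+d*(z-o[2])/d[2]
def tri(a,b):
    A=np.zeros((3,3));B=np.zeros(3)
    L=[ray("scene",a),ray("top",b)]
    for o,d in L:
        P=np.eye(3)-np.outer(d,d);A+=P;B+=P@o
    x=np.linalg.solve(A,B);return x,[np.linalg.norm((np.eye(3)-np.outer(d,d))@(x-o)) for o,d in L]
def proj(n,p):
    c=r.calibration(n);K=np.array([[c['fx'],0,c['cx']],[0,c['fy'],c['cy']],[0,0,1]])
    q=R.from_quat(c['orientation']).inv().apply(np.array(p)-c['xyz']);q=q*[1,-1,-1]
    return cv2.projectPoints(q.reshape(1,1,3),np.zeros(3),np.zeros(3),K,c['dist'])[0].ravel()
def blobs(im,lo,hi,roi):
    x0,y0,x1,y1=roi;hsv=cv2.cvtColor(im[y0:y1,x0:x1],cv2.COLOR_RGB2HSV)
    m=cv2.inRange(hsv,lo,hi)
    if lo[0]==0: m|=cv2.inRange(hsv,(172,lo[1],lo[2]),(180,255,255))
    n,l,s,c=cv2.connectedComponentsWithStats(m)
    return [(s[i,4],s[i,:4]+[x0,y0,0,0],c[i]+[x0,y0]) for i in range(1,n) if s[i,4]>5]
E
python3 - <<'E'
from h import *
S=cv2.imread('pics/scene0.png')[:,:,::-1].copy();T=cv2.imread('pics/top0.png')[:,:,::-1].copy()
red=((0,140,60),(8,255,255));yel=((20,150,120),(35,255,255))
for n,im,roi in(("scene",S,(255,155,350,230)),("top",T,(295,170,390,230))):
    for c in(red,yel): print(n,blobs(im,*c,roi))
cv2.imwrite('pics/zt.png',cv2.resize(T[150:240,270:430,::-1],None,fx=5,fy=5,interpolation=2))
cv2.imwrite('pics/zs.png',cv2.resize(S[150:270,220:380,::-1],None,fx=5,fy=5,interpolation=2))
E
```

```text
scene [(np.int32(84), array([287, 169,   6,  15]), array([289.44047619, 175.92857143]))]
scene [(np.int32(30), array([324, 179,   6,   6]), array([326.5       , 181.33333333]))]
top [(np.int32(39), array([346, 201,   7,   7]), array([349.1025641, 204.       ]))]
top [(np.int32(32), array([310, 191,   6,   6]), array([312.5, 193.5]))]
```

View pics/zt.png

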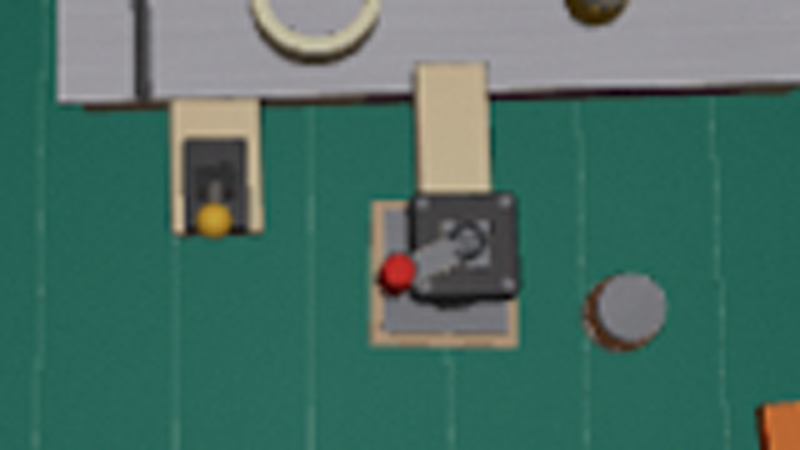

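View pics/zs.png

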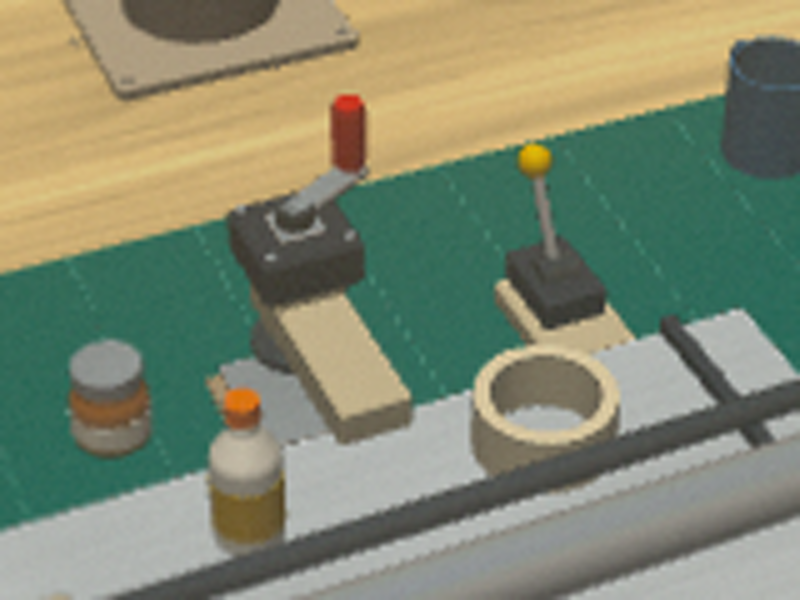

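The zooms give the gearbox top corners, the grip top and the lever ball. I'll turn them into world points.

```bash
python3 - <<'E'
from h import *
S=cv2.imread('pics/scene0.png')[:,:,::-1];T=cv2.imread('pics/top0.png')[:,:,::-1]
np.set_printoptions(precision=4,suppress=True)
z=lambda x,y:(270+x/5-.4,150+y/5-.4)
cs=np.array([onz("top",z(*p),.181) for p in((415,193),(517,193),(520,298),(412,298))])
print(cs); print("axis top",cs.mean(0),[np.linalg.norm(cs[i]-cs[i-1]) for i in range(4)])
zs=lambda x,y:(220+x/5-.4,150+y/5-.4)
ss=np.array([onz("scene",zs(*p),.181) for p in((229,212),(316,190),(363,241),(270,268))])
print(ss,"axis scene",ss.mean(0))
# handle top centre, z=.2555
print("handle top",onz("top",z(398,273),.250),"scene",onz("scene",zs(347,133),.228))
print("tri",tri(zs(347,102),z(397,271)))
print("ball",tri((326.5,181.3),(312.5,193.5)))
# table edge for yaw
a=onz("top",z(60,102),.103);b=onz("top",z(800,84),.103);print("edge yaw",a,b,np.degrees(np.arctan2(-(a-b)[0],(a-b)[1])))
print("jar",onz("top",z(632,308),.07),"glue",onz("top",(391,143),.22),"tape",onz("top",(333,148),.151))
E
```

```text
[[ 0.5956 -0.0719  0.181 ]
 [ 0.5954 -0.1455  0.181 ]
 [ 0.5191 -0.1459  0.181 ]
 [ 0.5193 -0.0686  0.181 ]]
axis top [ 0.5574 -0.108   0.181 ] [np.float64(0.07637412709952697), np.float64(0.07365531384983309), np.float64(0.07629210583715434), np.float64(0.0772823192253168)]
[[ 0.5273 -0.1464  0.181 ]
 [ 0.5268 -0.0797  0.181 ]
 [ 0.5947 -0.0701  0.181 ]
 [ 0.598  -0.1409  0.181 ]] axis scene [ 0.5617 -0.1093  0.181 ]
handle top [ 0.5283 -0.0542  0.25  ] scene [ 0.5304 -0.0563  0.228 ]
tri (array([ 0.5288, -0.0542,  0.2536]), [np.float64(0.0009832719444922303), np.float64(0.000983271944492179)])
ball (array([0.5737, 0.0724, 0.1988]), [np.float64(1.1339562091585178e-05), np.float64(1.1339562091581416e-05)])
edge yaw [0.6809 0.1943 0.103 ] [ 0.6935 -0.375   0.103 ] 1.2651658739306264
jar [ 0.5243 -0.2465  0.07  ] glue [ 0.7525 -0.2086  0.22  ] tape [ 0.7542 -0.0028  0.151 ]
```

```bash
python3 - <<'E'
from h import *
np.set_printoptions(precision=4,suppress=True)
s=r.read_state();M=R.from_quat(s['eef_rot']).as_matrix();print(M)
print("yaw of tool y",np.degrees(np.arctan2(M[1,1],M[0,1])))
p=np.array([.529,-.0545,.34])
print((p-s['ee_pos'])@M*100)
E
```

```text
[[-0.0004  0.3642  0.9313]
 [-0.0012  0.9313 -0.3642]
 [-1.     -0.0013  0.0001]]
yaw of tool y 68.64203862670833
[ -9.8514 -48.2904  51.2498]
```

>>> drive_tool:
  motion:
    - [-4,0,0,0]
    - [-8,0,0,0]
    - [-10,-5,5,-0.5]
    - [-10,-48.3,51.2,-4.27]
    - [-10,-48.3,51.2,-4.27]
    - [-10,-48.3,51.2,-4.27]
    - [-10,-48.3,51.2,-4.27]
    - [-10,-48.3,51.2,-4.27]
    - [-10,-48.3,51.2,-4.27]
    - [-10,-48.3,51.2,-4.27]
    - [-10,-48.3,51.2,-4.27]
    - [-10,-48.3,51.2,-4.27]
    - [-10,-48.3,51.2,-4.27]
    - [-10,-48.3,51.2,-4.27]
    - [-10,-48.3,51.2,-4.27]
    - [-10,-48.3,51.2,-4.27]
    - [-10,-48.3,51.2,-4.27]
    - [-10,-48.3,51.2,-4.27]
    - [-10,-48.3,51.2,-4.27]
    - [-10,-48.3,51.2,-4.27]
  grip: 0
  force: 30

```text
time: 1.77
ee_pos: [0.5294, -0.0622, 0.3412]
eef_rot: [0.002, 0.707, -0.005, 0.707]
ft_force: [-0.1, -0.3, 0.8]
width: 0.0873
```

>>> drive_tool:
  motion:
    - [0,0,0,0]
    - [0,0,0,0]
    - [0,0,0,0]

```text
time: 2.02
ee_pos: [0.5283, -0.0528, 0.3413]
eef_rot: [-0.0, 0.707, 0.001, 0.707]
ft_force: [0.2, 1.0, 0.5]
width: 0.0869
```

```bash
python3 - <<'E'
from h import *
np.set_printoptions(precision=4,suppress=True)
s=r.read_state();print(s['ee_pos'],R.from_quat(s['eef_rot']).as_matrix(),s['ft_force'],s['joint_positions'])
for n in("scene","top"):
    im=r.camera(n);cv2.imwrite(f"pics/{n}1.png",cv2.resize(im[110:270,200:440,::-1],None,fx=3,fy=3))
E
```

```text
[ 0.5283 -0.0528  0.3413] [[-0.0005 -0.0019  1.    ]
 [ 0.0006  1.      0.0019]
 [-1.      0.0006 -0.0005]] [0.2204 0.9597 0.53  ] [-0.5133  0.0791  0.5685  1.5699 -0.0432  1.5056  1.6293]
```

View pics/scene1.png

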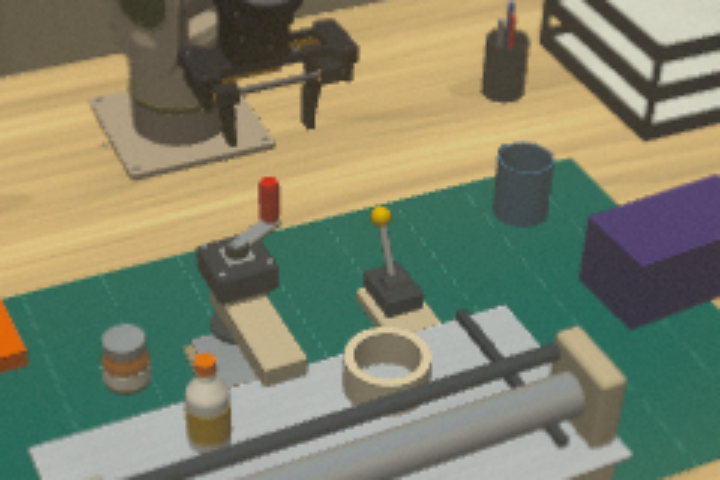

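The gripper is over the red grip at about (268,200), with its jaws straddling it. I'll lower and close.

>>> drive_tool:
  motion:
    - [2.5,-0.1,0.05,0]
    - [5,-0.1,0.05,0]
    - [7.5,-0.1,0.05,0]
    - [9.5,-0.1,0.05,0]
    - [10.7,-0.1,0.05,0]
    - [10.7,-0.1,0.05,0]
    - [10.7,-0.1,0.05,0]

```text
time: 2.7
ee_pos: [0.5291, -0.0548, 0.235]
eef_rot: [-0.0, 0.707, 0.0, 0.707]
ft_force: [0.2, -0.4, 0.5]
width: 0.0872
```

>>> drive_tool:
  motion:
    - [0,0,0,0]
    - [0,0,0,0]
    - [0,0,0,0]
    - [0,0,0,0]
    - [0,0,0,0]
    - [0,0,0,0]
    - [0,0,0,0]
    - [0,0,0,0]
  grip: 255
  force: 30

```text
time: 3.37
ee_pos: [0.529, -0.0552, 0.2345]
eef_rot: [0.0, 0.707, -0.0, 0.707]
ft_force: [0.0, -0.2, 0.7]
width: 0.0415
```

```bash
python3 - <<'E'
from h import *
np.set_printoptions(precision=4,suppress=True)
s=r.read_state();print(s['ee_pos'],R.from_quat(s['eef_rot']).as_matrix(),s['ft_force'],s['torque'],s['width'])
for n in("scene","top"):
    im=r.camera(n);cv2.imwrite(f"pics/{n}2.png",cv2.resize(im[110:270,200:440,::-1],None,fx=3,fy=3))
E
```

```text
[ 0.529  -0.0552  0.2345] [[ 0.      0.0002  1.    ]
 [ 0.0001  1.     -0.0002]
 [-1.      0.0001  0.    ]] [ 0.0244 -0.1721  0.6676] [ 0.0129 -0.035  -0.0048] 0.04152004651738328
```

View pics/scene2.png

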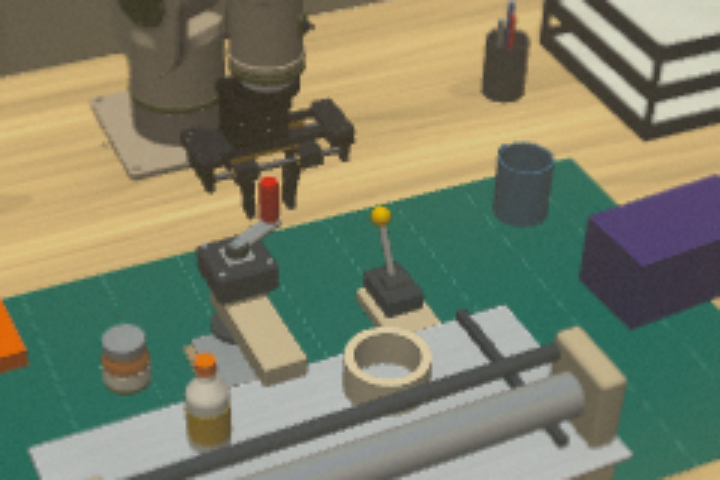

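The fingers are still closing on the grip (268,200), with no contact yet, so I'll let them finish.

>>> drive_tool:
  motion:
    - [0,0,0,0]
    - [0,0,0,0]
    - [0,0,0,0]
    - [0,0,0,0]
    - [0,0,0,0]

```text
time: 3.88
ee_pos: [0.529, -0.0545, 0.2345]
eef_rot: [0.0, 0.707, 0.001, 0.707]
ft_force: [-0.6, 5.2, 1.4]
width: 0.0244
```

```bash
python3 - <<'E'
from h import *
np.set_printoptions(precision=4,suppress=True)
s=r.read_state();print(s['ee_pos'],s['ft_force'],s['torque'],s['width'])
# circle points starting at angle a0, from centre c
c=np.array([.5585,-.1085]);h=s['ee_pos'][:2]-c;print(np.hypot(*h),np.degrees(np.arctan2(h[1],h[0])))
for k in range(0,61):
    t=np.radians(119-6*k);print(119-6*k,np.round(6*np.array([np.sin(t)-np.sin(np.radians(119)),np.cos(t)-np.cos(np.radians(119))]),2).tolist(),end=' ')
E
```

```text
[ 0.529  -0.0545  0.2345] [-0.6222  5.1777  1.3694] [ 1.1325  0.1824 -0.0127] 0.024352794498971864
0.06153932267741408 118.60448727508155
119 [0.0, 0.0] 113 [0.28, 0.56] 107 [0.49, 1.15] 101 [0.64, 1.76] 95 [0.73, 2.39] 89 [0.75, 3.01] 83 [0.71, 3.64] 77 [0.6, 4.26] 71 [0.43, 4.86] 65 [0.19, 5.44] 59 [-0.1, 6.0] 53 [-0.46, 6.52] 47 [-0.86, 7.0] 41 [-1.31, 7.44] 35 [-1.81, 7.82] 29 [-2.34, 8.16] 23 [-2.9, 8.43] 17 [-3.49, 8.65] 11 [-4.1, 8.8] 5 [-4.72, 8.89] -1 [-5.35, 8.91] -7 [-5.98, 8.86] -13 [-6.6, 8.76] -19 [-7.2, 8.58] -25 [-7.78, 8.35] -31 [-8.34, 8.05] -37 [-8.86, 7.7] -43 [-9.34, 7.3] -49 [-9.78, 6.85] -55 [-10.16, 6.35] -61 [-10.5, 5.82] -67 [-10.77, 5.25] -73 [-10.99, 4.66] -79 [-11.14, 4.05] -85 [-11.22, 3.43] -91 [-11.25, 2.8] -97 [-11.2, 2.18] -103 [-11.09, 1.56] -109 [-10.92, 0.96] -115 [-10.69, 0.37] -121 [-10.39, -0.18] -127 [-10.04, -0.7] -133 [-9.64, -1.18] -139 [-9.18, -1.62] -145 [-8.69, -2.01] -151 [-8.16, -2.34] -157 [-7.59, -2.61] -163 [-7.0, -2.83] -169 [-6.39, -2.98] -175 [-5.77, -3.07] -181 [-5.14, -3.09] -187 [-4.52, -3.05] -193 [-3.9, -2.94] -199 [-3.29, -2.76] -205 [-2.71, -2.53] -211 [-2.16, -2.23] -217 [-1.64, -1.88] -223 [-1.16, -1.48] -229 [-0.72, -1.03] -235 [-0.33, -0.53] -241 [0.0, 0.0]
```

>>> drive_tool:
  motion:
    - [0,0.28,0.56,0]
    - [0,0.49,1.15,0]
    - [0,0.64,1.76,0]
    - [0,0.73,2.39,0]
    - [0,0.75,3.01,0]
    - [0,0.71,3.64,0]
    - [0,0.6,4.26,0]
    - [0,0.43,4.86,0]
    - [0,0.19,5.44,0]
    - [0,-0.1,6.0,0]

```text
time: 4.72
ee_pos: [0.5884, -0.0558, 0.2345]
eef_rot: [0.0, 0.708, 0.0, 0.706]
ft_force: [-7.1, 3.0, 5.3]
width: 0.0239
```

```bash
cat > chk.py <<'E'
from h import *
np.set_printoptions(precision=4,suppress=True)
s=r.read_state();c=np.array([.5585,-.1085]);h=s['ee_pos'][:2]-c;a=np.arctan2(h[1],h[0])
er=np.array([np.cos(a),np.sin(a)]);et=np.array([np.sin(a),-np.cos(a)])  # clockwise
f=s['ft_force'][:2]
print(s['time'],s['ee_pos'],"r",np.hypot(*h),"ang",np.degrees(a),"F",s['ft_force'],"rad",f@er,"tan",f@et,"w",s['width'])
E
python3 chk.py
```

```text
4.7167 [ 0.5884 -0.0558  0.2345] r 0.06056021392537413 ang 60.451383158882294 F [-7.0986  3.0054  5.3026] rad -0.8862840645921237 tan -7.65748165060832 w 0.023926134379389754
```

>>> drive_tool:
  motion:
    - [0,-0.36,0.52,0]
    - [0,-0.76,1.0,0]
    - [0,-1.21,1.44,0]
    - [0,-1.71,1.82,0]
    - [0,-2.24,2.16,0]
    - [0,-2.8,2.43,0]
    - [0,-3.39,2.65,0]
    - [0,-4.0,2.8,0]
    - [0,-4.62,2.89,0]
    - [0,-5.25,2.91,0]
    - [0,-5.88,2.86,0]
    - [0,-6.5,2.76,0]
    - [0,-7.1,2.58,0]
    - [0,-7.68,2.35,0]
    - [0,-8.24,2.05,0]
    - [0,-8.76,1.7,0]
    - [0,-9.24,1.3,0]
    - [0,-9.68,0.85,0]
    - [0,-10.06,0.35,0]
    - [0,-10.4,-0.18,0]

```text
time: 6.38
ee_pos: [0.5884, -0.1587, 0.2346]
eef_rot: [-0.0, 0.706, 0.001, 0.708]
ft_force: [6.4, 7.0, -1.3]
width: 0.024
```

```bash
python3 chk.py
```

```text
6.3833 [ 0.5884 -0.1587  0.2346] r 0.05842587398464267 ang -59.23584881521894 F [ 6.3854  7.0046 -1.3321] rad -2.75273622611297 tan -9.06972720902343 w 0.02396578558219332
```

>>> drive_tool:
  motion:
    - [0,-0.25,-0.57,0]
    - [0,-0.45,-1.16,0]
    - [0,-0.6,-1.77,0]
    - [0,-0.67,-2.39,0]
    - [0,-0.7,-3.02,0]
    - [0,-0.65,-3.64,0]
    - [0,-0.54,-4.26,0]
    - [0,-0.37,-4.86,0]
    - [0,-0.14,-5.45,0]
    - [0,0.16,-6.0,0]
    - [0,0.51,-6.52,0]
    - [0,0.91,-7.0,0]
    - [0,1.37,-7.44,0]
    - [0,1.86,-7.83,0]
    - [0,2.39,-8.16,0]
    - [0,2.96,-8.43,0]
    - [0,3.55,-8.65,0]
    - [0,4.16,-8.8,0]
    - [0,4.78,-8.89,0]
    - [0,5.41,-8.91,0]

```text
time: 8.05
ee_pos: [0.4974, -0.1093, 0.2345]
eef_rot: [-0.0, 0.707, -0.003, 0.707]
ft_force: [-2.4, -7.9, 1.5]
width: 0.0242
```

```bash
python3 chk.py
```

```text
8.05 [ 0.4974 -0.1093  0.2345] r 0.06107898147444585 ang -179.27750653800496 F [-2.3716 -7.9298  1.5274] rad 2.4714157167092425 tan -7.89924927420658 w 0.02424760467530683
```

>>> drive_tool:
  motion:
    - [0,0.62,0.04,0]
    - [0,1.24,0.15,0]
    - [0,1.85,0.33,0]
    - [0,2.43,0.56,0]
    - [0,2.98,0.86,0]
    - [0,3.5,1.21,0]
    - [0,3.98,1.61,0]
    - [0,4.42,2.06,0]
    - [0,4.81,2.56,0]
    - [0,5.14,3.09,0]

```text
time: 8.88
ee_pos: [0.5276, -0.0553, 0.2344]
eef_rot: [0.0, 0.708, -0.0, 0.706]
ft_force: [-9.4, 0.5, 6.8]
width: 0.0243
```

```bash
python3 chk.py
```

```text
8.8833 [ 0.5276 -0.0553  0.2344] r 0.06154756960970673 ang 120.16089902518381 F [-9.4183  0.5105  6.7945] rad 5.173443604432906 tan -7.886691848449893 w 0.02425155242057944
```

>>> drive_tool:
  motion:
    - [0,0.28,0.56,0]
    - [0,0.49,1.15,0]
    - [0,0.64,1.76,0]
    - [0,0.73,2.39,0]
    - [0,0.75,3.01,0]

```text
time: 9.3
ee_pos: [0.5582, -0.0473, 0.2345]
eef_rot: [0.0, 0.708, -0.0, 0.706]
ft_force: [-9.2, 1.8, 5.8]
width: 0.0241
```

```bash
python3 chk.py
```

```text
9.3 [ 0.5582 -0.0473  0.2345] r 0.06118113226266238 ang 90.26658556396953 F [-9.1605  1.7979  5.7652] rad 1.840544547684363 tan -9.15204309464254 w 0.024110863993386602
```

>>> drive_tool:
  motion:
    - [0,-0.04,0.63,0]
    - [0,-0.15,1.25,0]
    - [0,-0.32,1.85,0]
    - [0,-0.56,2.43,0]
    - [0,-0.85,2.99,0]

```text
time: 9.72
ee_pos: [0.5883, -0.0557, 0.2344]
eef_rot: [0.0, 0.708, 0.0, 0.706]
ft_force: [-8.4, 2.8, 5.6]
width: 0.0244
```

```bash
python3 chk.py
```

```text
9.7167 [ 0.5883 -0.0557  0.2344] r 0.06059575041875136 ang 60.59579554433155 F [-8.445   2.8178  5.5838] rad -1.6913550473327579 tan -8.740531028469107 w 0.024425111693621746
```

>>> drive_tool:
  motion:
    - [0,-0.36,0.52,0]
    - [0,-0.76,1.0,0]
    - [0,-1.21,1.44,0]
    - [0,-1.71,1.82,0]
    - [0,-2.24,2.16,0]

```text
time: 10.13
ee_pos: [0.6098, -0.0777, 0.2344]
eef_rot: [0.0, 0.708, 0.001, 0.706]
ft_force: [-8.7, 4.9, 5.5]
width: 0.0239
```

```bash
python3 chk.py
```

```text
10.1333 [ 0.6098 -0.0777  0.2344] r 0.059808883864848804 ang 30.94641999690153 F [-8.6725  4.8967  5.5467] rad -4.919917306123479 tan -8.659361896422919 w 0.023923400138927055
```

>>> drive_tool:
  motion:
    - [0,-0.56,0.25,0]
    - [0,-1.15,0.45,0]
    - [0,-1.76,0.6,0]
    - [0,-2.38,0.68,0]
    - [0,-3.01,0.7,0]

```text
time: 10.55
ee_pos: [0.6175, -0.1066, 0.2345]
eef_rot: [0.0, 0.708, 0.001, 0.707]
ft_force: [-4.1, 9.0, 3.5]
width: 0.0239
```

```bash
python3 chk.py
```

```text
10.55 [ 0.6175 -0.1066  0.2345] r 0.05901223702369143 ang 1.8039793285807213 F [-4.0937  9.0368  3.4672] rad -3.8071467258255716 tan -9.161169657266484 w 0.023915435681423666
```

>>> drive_tool:
  motion:
    - [0,-0.63,-0.05,0]
    - [0,-1.25,-0.15,0]
    - [0,-1.85,-0.33,0]
    - [0,-2.43,-0.56,0]
    - [0,-2.99,-0.86,0]

```text
time: 10.97
ee_pos: [0.6099, -0.1362, 0.2346]
eef_rot: [-0.0, 0.707, 0.002, 0.708]
ft_force: [2.4, 7.4, -0.4]
width: 0.0242
```

```bash
python3 chk.py
```

```text
10.9667 [ 0.6099 -0.1362  0.2346] r 0.058412244449083085 ang -28.341014361420868 F [ 2.3631  7.4373 -0.3623] rad -1.4507545968996631 tan -7.667657245106963 w 0.024224372619417747
```

>>> drive_tool:
  motion:
    - [0,-0.52,-0.35,0]
    - [0,-1.0,-0.75,0]
    - [0,-1.44,-1.2,0]
    - [0,-1.82,-1.7,0]
    - [0,-2.16,-2.23,0]

```text
time: 11.38
ee_pos: [0.588, -0.1588, 0.2346]
eef_rot: [-0.0, 0.706, 0.001, 0.708]
ft_force: [5.5, 4.6, -2.1]
width: 0.0242
```

```bash
python3 chk.py
```

```text
11.3833 [ 0.588  -0.1588  0.2346] r 0.05833677201807417 ang -59.60543771434271 F [ 5.4984  4.6137 -2.0879] rad -1.1977238263457546 tan -7.077030268848248 w 0.02418909413846403
```

>>> drive_tool:
  motion:
    - [0,-0.27,-0.57,0]
    - [0,-0.49,-1.16,0]
    - [0,-0.64,-1.77,0]
    - [0,-0.72,-2.39,0]
    - [0,-0.75,-3.02,0]

```text
time: 11.8
ee_pos: [0.5582, -0.1672, 0.2347]
eef_rot: [-0.001, 0.706, -0.0, 0.709]
ft_force: [11.2, 1.2, -6.1]
width: 0.0241
```

```bash
python3 chk.py
```

```text
11.8 [ 0.5582 -0.1672  0.2347] r 0.05873259641726678 ang -90.29152737422908 F [11.2423  1.1956 -6.0905] rad -1.2527810305172111 tan -11.23602849268929 w 0.024112721346595624
```

>>> drive_tool:
  motion:
    - [0,0.05,-0.62,0]
    - [0,0.16,-1.24,0]

```text
time: 11.97
ee_pos: [0.5459, -0.1662, 0.2347]
eef_rot: [-0.001, 0.705, -0.001, 0.709]
ft_force: [14.2, -1.0, -8.2]
width: 0.0243
```

```bash
python3 chk.py
```

```text
11.9667 [ 0.5459 -0.1662  0.2347] r 0.05904412175159433 ang -102.3073056330943 F [14.2317 -1.0012 -8.246 ] rad -2.055338803606197 tan -14.11802721905852 w 0.024321926710374583
```

>>> drive_tool:
  motion:
    - [0,0.17,-0.6,0]

```text
time: 12.05
ee_pos: [0.5399, -0.1647, 0.2347]
eef_rot: [-0.001, 0.705, -0.001, 0.709]
ft_force: [14.2, -2.1, -6.8]
width: 0.024
```

```bash
python3 chk.py
```

```text
12.05 [ 0.5399 -0.1647  0.2347] r 0.05920327207406617 ang -108.27039047316714 F [14.1536 -2.1308 -6.8037] rad -2.413828610730297 tan -14.108132173073006 w 0.024004407814134033
```

Load is now about 14.1 N against about 8.3 N running free, so it bears. I'll stop here and release.

>>> drive_tool:
  motion:
    - [0,0,0,0]
    - [0,0,0,0]
    - [0,0,0,0]
    - [0,0,0,0]
    - [0,0,0,0]
    - [0,0,0,0]
  grip: 120

```text
time: 12.55
ee_pos: [0.5381, -0.1641, 0.2344]
eef_rot: [0.0, 0.707, -0.0, 0.707]
ft_force: [0.1, 0.4, -0.3]
width: 0.0448
```

>>> drive_tool:
  motion:
    - [-2,0,0,0]
    - [-4,0,0,0]
    - [-6,0,0,0]
    - [-8,0,0,0]
    - [-10,0,0,0]
    - [-10,0,0,0]
    - [-10,0,0,0]

```text
time: 13.13
ee_pos: [0.5385, -0.1642, 0.3353]
eef_rot: [0.0, 0.706, -0.0, 0.708]
ft_force: [0.1, 0.0, 0.4]
width: 0.0459
```

```bash
python3 chk.py; python3 - <<'E'
from h import *
np.set_printoptions(precision=4,suppress=True)
ims={}
for n in("scene","top"):
    im=r.camera(n);ims[n]=im;cv2.imwrite(f"pics/{n}3.png",cv2.resize(im[110:270,200:440,::-1],None,fx=3,fy=3))
red=((0,140,60),(8,255,255));yel=((20,150,120),(35,255,255))
for n,roi in(("scene",(255,155,350,230)),("top",(295,170,390,230))):
    for c in(red,yel): print(n,blobs(ims[n],*c,roi))
E
```

```text
13.1333 [ 0.5385 -0.1642  0.3353] r 0.05917775132293652 ang -109.74330872622541 F [0.1388 0.0276 0.4098] rad -0.07285604374748739 tan -0.12133537749703657 w 0.04588942823762025
scene [(np.int32(89), array([258, 177,   7,  16]), array([261.1011, 184.6067]))]
scene [(np.int32(29), array([324, 179,   6,   6]), array([326.4828, 181.2414]))]
top []
top [(np.int32(32), array([310, 191,   6,   6]), array([312.5, 193.5]))]
```

View pics/scene3.png

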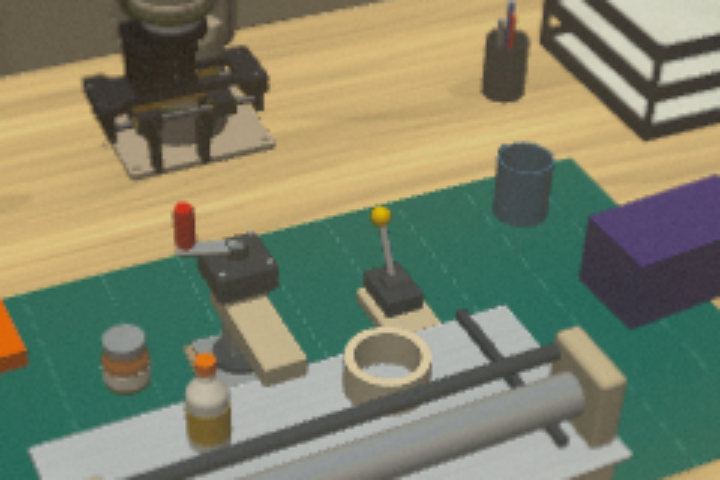

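Crank stays at the position I left it, with the grip at (184,225) in the crop, and the leg foot is on the plate. Next I'll push the lever with closed fingers.

>>> drive_tool:
  motion:
    - [0,4,-0.4,0]
    - [0,8,-0.8,0]
    - [0,12,-1.2,0]
    - [0,16,-1.4,0]
    - [0,20,-1.4,0]
    - [0,23.6,-1.4,0]
    - [0,23.6,-1.4,0]
    - [0,23.6,-1.4,0]
    - [3,23.6,-1.4,0]
    - [6,23.6,-1.4,0]
    - [9,23.6,-1.4,0]
    - [12,23.6,-1.4,0]
    - [13.2,23.6,-1.4,0]
    - [13.2,23.6,-1.4,0]
    - [13.2,23.6,-1.4,0]
  grip: 255

```text
time: 14.48
ee_pos: [0.5244, 0.0712, 0.2031]
eef_rot: [0.0, 0.707, -0.001, 0.707]
ft_force: [-0.2, -0.4, 0.7]
width: 0.0002
```

```bash
python3 - <<'E'
from h import *
print(r.read_state()['ft_force'],r.read_state()['width'])
for n in("scene","top"):
    im=r.camera(n);cv2.imwrite(f"pics/{n}4.png",cv2.resize(im[110:270,200:440,::-1],None,fx=3,fy=3))
E
```

```text
[-0.1789326  -0.4066191   0.67925072] 0.00017339936703856336
```

View pics/scene4.png

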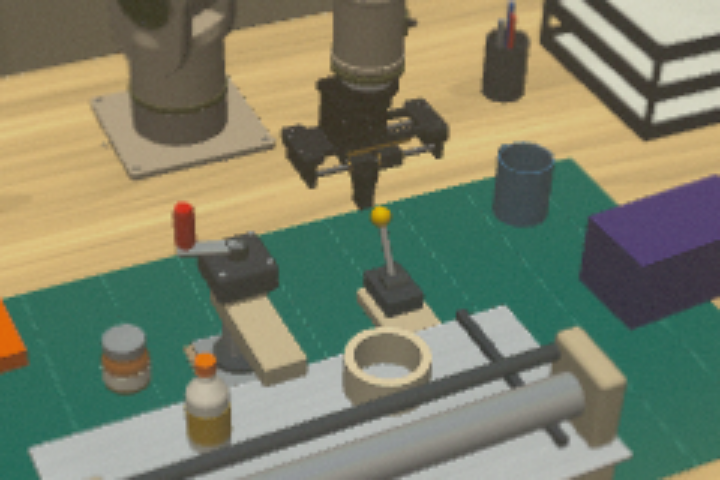

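Closed fingers stand behind the ball at (381,216), so I'll push along +x.

>>> drive_tool:
  motion:
    - [0,0.05,1,0]
    - [0,0.1,2,0]
    - [0,0.1,3,0]
    - [0,0.1,4,0]
    - [0,0.1,5,0]
    - [0,0.15,6,0]
    - [0,0.15,7,0]
    - [0,0.2,8,0]
    - [0,0.2,8.7,0]
    - [0,0.2,9.3,0]
    - [0,0.2,9.8,0]
    - [0,0.2,10.2,0]
    - [0,0.2,10.2,0]

```text
time: 15.67
ee_pos: [0.6268, 0.074, 0.2025]
eef_rot: [0.0, 0.707, -0.0, 0.707]
ft_force: [0.4, -0.9, -0.1]
width: 0.0005
```

>>> drive_tool:
  motion:
    - [0,0,0.2,0]
    - [0,0,0.4,0]
    - [0,0,0.4,0]

```text
time: 15.92
ee_pos: [0.6302, 0.0741, 0.2026]
eef_rot: [0.0, 0.707, 0.0, 0.707]
ft_force: [-0.5, 0.3, -0.2]
width: 0.0007
```

```bash
python3 - <<'E'
from h import *
print(r.read_state()['ft_force'],r.read_state()['width'])
for n in("scene","top"):
    im=r.camera(n);cv2.imwrite(f"pics/{n}5.png",cv2.resize(im[110:270,200:440,::-1],None,fx=3,fy=3))
    print(blobs(im,(20,150,120),(35,255,255),(295,165,390,230)))
E
```

```text
[-0.51948673  0.3037976  -0.19245339] 0.0006507337169396714
[(np.int32(30), array([334, 191,   6,   6]), array([336.66666667, 193.8       ]))]
[]
```

View pics/scene5.png

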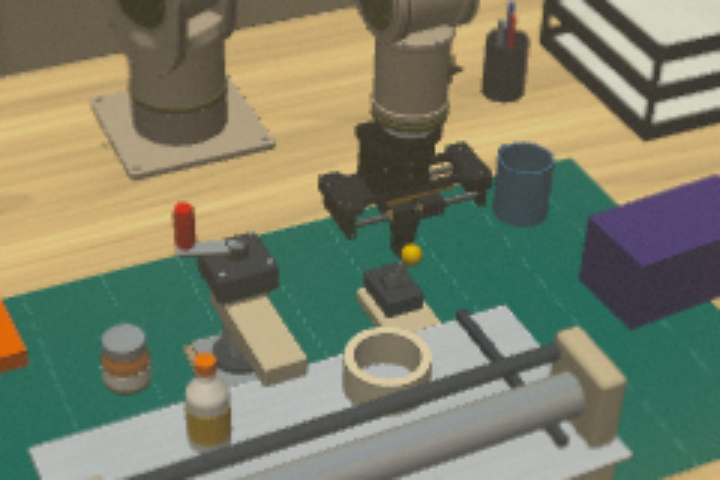

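The lever has leaned over, ball at (411,254), but no end-stop force has shown yet. I'll push on gently.

>>> drive_tool:
  motion:
    - [0,0,0.2,0]
    - [0,0,0.4,0]
    - [0,0,0.4,0]

```text
time: 16.27
ee_pos: [0.6314, 0.0741, 0.2022]
eef_rot: [0.0, 0.71, 0.0, 0.705]
ft_force: [-17.3, 0.2, 8.4]
width: 0.0002
```

```bash
python3 - <<'E'
from h import *
im=r.camera("scene");b=blobs(im,(20,150,120),(35,255,255),(295,165,390,230));print(b)
o,d=ray("scene",b[0][2]);print(o+d*(.0745-o[1])/d[1],onz("scene",b[0][2],.197), r.read_state()['ft_force'])
E
```

```text
[(np.int32(31), array([334, 191,   7,   6]), array([336.77419355, 193.80645161]))]
[0.65504068 0.0745     0.19947173] [0.65225683 0.07598272 0.197     ] [-17.36675647  -0.2884665    8.59790897]
```

The end stop is felt at 17 N, with the ball at x = 0.655 as predicted. I'll back off and lift clear.

>>> drive_tool:
  motion:
    - [0,0,-0.8,0]
    - [0,0,-2,0]
    - [0,0,-4,0]
    - [-3,0,-5,0]
    - [-6,0,-5,0]
    - [-10,0,-6,0]
    - [-14,0,-8,0]
    - [-14,3,-12,0]
    - [-14,7,-13,0]
    - [-14,11,-13,0]
    - [-14,15,-13,0]
    - [-14,18,-13,0]
    - [-14,18,-13,0]
    - [-14,18,-13,0]

```text
time: 17.48
ee_pos: [0.5036, 0.2563, 0.3422]
eef_rot: [-0.001, 0.707, 0.001, 0.707]
ft_force: [0.5, -0.6, -0.3]
width: 0.0006
```

```bash
python3 - <<'E'
from h import *
np.set_printoptions(precision=4,suppress=True)
print(r.read_state()['ft_force'])
I={n:r.camera(n) for n in("scene","top")}
for n in I: cv2.imwrite(f"pics/{n}6.png",I[n][:,:,::-1])
Y=[blobs(I[n],(20,150,120),(35,255,255),(295,165,390,230)) for n in I];Rd=[blobs(I[n],(0,140,60),(8,255,255),(250,165,390,230)) for n in I]
print(Y,Rd)
print("ball",tri(Y[0][0][2],Y[1][0][2])); print("handle",onz("scene",Rd[0][0][2],.228), onz("top",Rd[1][0][2],.25) if Rd[1] else None)
a=cv2.imread('pics/top0.png');d=cv2.absdiff(a,cv2.imread('pics/top6.png')).max(2)
cv2.imwrite('pics/diff.png',d)
E
```

```text
[ 0.5173 -0.5609 -0.297 ]
[[(np.int32(30), array([334, 191,   6,   6]), array([336.6   , 193.9667]))], [(np.int32(27), array([309, 169,   6,   5]), array([311.5926, 171.0741]))]] [[(np.int32(88), array([258, 177,   7,  16]), array([261.0682, 184.6364]))], [(np.int32(40), array([378, 198,   7,   8]), array([381.075, 200.975]))]]
ball (array([0.655 , 0.075 , 0.1987]), [np.float64(0.0009769317275302863), np.float64(0.0009769317275302406)])
handle [ 0.5398 -0.1645  0.228 ] [ 0.5391 -0.1631  0.25  ]
```

View pics/scene6.png

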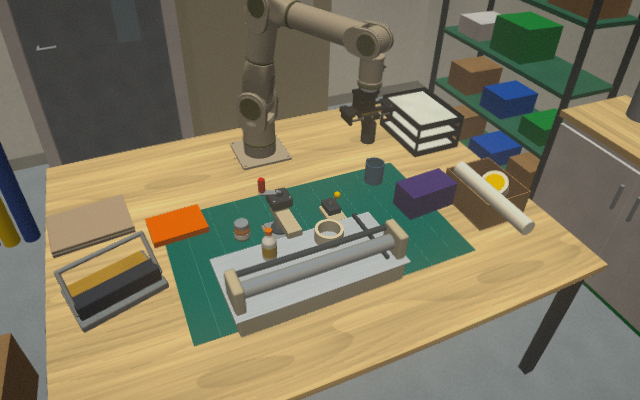

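View pics/top6.png

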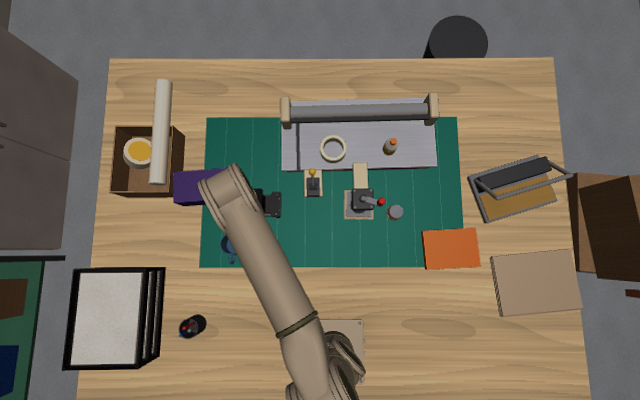

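The lever is thrown, with the ball at (337,194) in the scene view and (312,171) from above. The crank stands where I let it go, at (261,185) and (381,201). In both pictures the things around it are where they were, and the arm is clear, so I'm handing in.

```bash
python3 -c "
from bench import r
r.close_job();print(r.read_state()['time'])"
```

```text
the job is handed in; nothing more can be done
the job is handed in; nothing more can be done
```

The crank is wound down until the foot bears, the lock lever is thrown fully over, and the job was handed in at about 17.6 s of the 72 s allowed.

- **Crank:** I wound it about 588° clockwise. Running free it took 7.1 to 9.2 N (mean about 8.3 N). It then rose to 11.2, 14.1 and 14.1 N, and I stopped there, about 5.8 N above free running. Single readings scatter by about 1 N, so the true figure could be off by that much.
- **Lock lever:** I pushed it over to its end stop, which I felt at 17 N. The ball now sits at x = 0.655 m, where full throw should put it.
- **Last look:** The crank grip was within about 1–2 mm of where I let it go. None of the things standing around looked shifted, judged by eye, though the arm partly hid the mug and carton from above. The gripper was clear of everything.
- **Not checked:** I did not measure the foot's load directly; that it bears correctly is inferred from the crank force.

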